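Lock the grinding jar and start the mill

TASK

One of the two stations of the bench mill holds the orange-capped grinding jar. With the fingertips only, push that station's red clamp lever over until it snaps to its locked side, away from the robot, then flip the small black switch in the middle of the beam from the red dots to the green dots. Leave the other station's lever open, and leave the jar, the grey plug and everything on the bench standing where they are.

Things in the scene. Friction and masses are not known exactly. Their poses are not given: they have to be found in the camera images.
- mill: fixed white two-station mill, base 200 (x) x 370 (y) x 45 mm high; origin: centre of underside. x points away from the robot, y left, z up. Blue beam along y at x = 0, 40 mm wide, z 135 to 155 mm. Stations at y = +105 (left) and -105 mm (right): ring seats, 64 mm bore, z 45 to 57 mm; a red lever on the beam above each. Grey switch console at y = 0, 60 x 70 mm. All but the levers is below z 186 mm
- clamp_left (a joint): left station's clamp lever, rad; 10 mm rod, pivot at mill (0, 105, 172) mm, swings in the mill's x-z plane. 0 = open, leaning 0.6 rad to mill -x (to the robot); 1.2 = locked, leaning 0.6 rad to +x. A spring snaps it to the nearer end from upright (0.6) and holds it there; about 3.5 N at the knob starts it, less towards upright. It lowers the black pad under the beam 11 mm to just over the jar's lid
- clamp_right (a joint): right station's clamp lever, rad; like the left one, pivot at mill (0, -105, 172) mm. 0 = open, leaning to mill -x; 1.2 = locked, leaning to +x; snaps over at upright (0.6)
- clamp_left_knob (a point): centre of the left lever's red ball knob, 26 mm diameter, 65 mm from the pivot; about 226 mm above the bench at either end, 237 mm upright; 37 mm to mill -x of the pivot when open
- clamp_right_knob (a point): centre of the right clamp lever's red ball knob, as the left one
- switch (a joint): power switch lever, rad; 8 mm rod, pivot at mill (0, 0, 183) mm on the console, swings in the mill's y-z plane. 0 = off, leaning 0.45 rad to mill +y (left), over the red dots; 0.9 = on, leaning 0.45 rad to -y (right), over the green dots. A spring snaps it to the nearer end from upright (0.45) and holds it there; about 3 N at the knob starts it
- switch_knob (a point): centre of the switch's black ball knob, 22 mm diameter, 45 mm from the pivot; about 224 mm above the bench at either end, 228 mm upright; 20 mm to mill +y of the pivot when off
- jar: steel grinding jar with an orange cap, 61 mm diameter, 60 mm high, about 0.35 kg, standing loose in the seat of the station to be clamped (left or right); origin at the centre of its underside
- plug: grey plastic blanking plug, disc of 60 mm diameter and 14 mm high with a knob of 16 mm diameter on top, 28 mm high in all, lying loose in the seat of the empty station; origin at the centre of its underside
- spare_jar: bystander: a second steel jar with a yellow cap, 61 mm diameter, 60 mm high, standing on the bench; origin at the centre of its underside
- mortar: bystander: white ceramic mortar bowl, 110 mm diameter, 60 mm high; origin at the centre of its underside
- dish: bystander: greenish glass dish, 90 mm diameter, 18 mm high; origin at the centre of its underside
- rack: bystander: black tube rack block with six holes, 90 by 55 mm, 45 mm high; origin at the centre of its underside
Things that resemble listed ones, but are neither listed nor needed, are in the scene too. What is shaped like the jar but purple is not meant.

How it is judged:
On the way, in this order (a step that is already met when the one before it is completed fails the run):
1. the clamp lever of the station with the orange-capped jar is snapped over to locked (((y of jar in the frame of mill above 0 m and value of joint clamp_left above 1.1 rad) or (y of jar in the frame of mill below 0 m and value of joint clamp_right above 1.1 rad))), for 0.2 s.
2. the switch is snapped over to on (value of joint switch above 0.8 rad), for 0.2 s.
At the end, for the whole second after the job is handed in: Lever over the orange-capped jar locked (over 1.1 of 1.2 rad), other lever open (under 0.1), switch on (over 0.8 of 0.9); jar upright, at rest, and jar and plug within 15 mm of their start; bench things within 20 mm of theirs (((y of jar in the frame of mill above 0 m and value of joint clamp_left above 1.1 rad and value of joint clamp_right below 0.1 rad) or (y of jar in the frame of mill below 0 m and value of joint clamp_right above 1.1 rad and value of joint clamp_left below 0.1 rad)) and value of joint switch above 0.8 rad and distance of each of jar, plug from where it was at the start of the episode below 0.015 m and angle between jar's own z axis and vertical below 0.15 rad and linear speed of jar below 0.02 m/s and distance of each of spare_jar, mortar, dish, rack from where it was at the start of the episode below 0.02 m); the robot touches nothing.
It fails at once if the mill is switched on before the jar is clamped (value of joint switch above 0.45 rad and ((y of jar in the frame of mill above 0 m and value of joint clamp_left below 1.1 rad) or (y of jar in the frame of mill below 0 m and value of joint clamp_right below 1.1 rad))).
It fails at once if the lever of the station without the jar is flipped ((y of jar in the frame of mill above 0 m and value of joint clamp_right above 0.5 rad) or (y of jar in the frame of mill below 0 m and value of joint clamp_left above 0.5 rad)).
It fails at once if the jar or the plug is lifted or shifted out of its seat (distance of any of jar, plug from where it was at the start of the episode above 0.015 m).
It fails at once if a thing on the bench is shifted by more than 20 mm, lifted or tipped (distance of any of spare_jar, mortar, dish, rack from where it was at the start of the episode above 0.02 m or angle between any of spare_jar, mortar, dish, rack's own z axis and vertical above 0.4 rad).
It also fails if it takes over 42 s, if anything falls off the work surface, if the arm or the gripper's body presses on something with over 40 N, if the wrist force passes 120 N, or if a joint passes its speed limit or range.

ROBOT

A 6-joint arm with a two-finger parallel gripper is mounted at the origin on the work surface. World frame = base frame: x ahead of the robot, y to its left, z up, the work surface at z = 0. Lengths are in m, angles in rad, forces in N, time in s.
With the tool pointing down it reaches from about 0.275 to 0.725 m from the base axis. Payload 5.6 kg.
Tool frame: the origin (TCP) lies midway between the tips of the shut fingers; the grasp point (between the pads) lies 19 mm behind it; z points along the fingers, y is the direction in which the jaws open and shut (so a half turn about z gives the same grasp; the last joint's range is limited). The gripper opens to 85 mm and grips with 20 to 120 N. Pads are 22 mm wide; open, the fingers measure 114 mm over their backs; the gripper's body (76 mm by 85 mm) begins 54 mm behind the grasp point. The pads swing forward as they close: fully open they stand 13 mm farther back than shut.
Start: joints at [-1.063, 0.255, 0.108, 0, -1.424, -0.285], TCP at [0.122, -0.536, 0.202] pointing down, gripper open.
Joint ranges: [-2.95, 2.95], [-1.21, 1.97], [-1.09, 1.5], [-2.87, 1.71], [-2.94, -0.07], [-3.05, 3.05]. Speed limits (rad/s): [2.57, 2.57, 3.14, 3.14, 3.14, 3.14].

INTERFACE

Orientations are given as a unit quaternion [w, x, y, z].
In Python, from station import * gives the robot as it stands. Calls block until the motion is done:
- move_ptp(position, orientation): joint-space move of the TCP to a pose.
- move_linear(position, rotation=None, feed=0.15): straight line of the TCP; rotation=None keeps the orientation; feed is the mean speed in m/s.
- movej(angles): joint-space move.
- command_gripper(opening, grip_force=None): opening from 0.0 (shut) to 1.0 (fully open); grip_force is the grip in N (None keeps the last); returns when the fingers have stopped.
- sleep(seconds).
- inverse_kinematics(position, orientation): joint angles nearest the present ones, or None.
- snapshot(name): name is "scene" or "top"; returns the picture (384x512x3 uint8, red, green, blue); there is no depth.
- get_calibration(name): a dict with "fx", "fy", "cx", "cy" (pixels), "k1" (the pictures are not rectified: a ray, as slopes to the right and down, at radius r is drawn at 1 + k1 r^2 times it, then the intrinsics apply), "origin" and "orientation" of the camera in the world. Camera axes: x right, y down, z forward; pixel columns grow to the right and rows downward; lengths in m; the calibration is good to about 2 mm. A picture is of the moment at which its call begins. get_calibration takes no time and is no camera call.
A pose or a line that the arm cannot do raises IKError and nothing moves.
- finish_job(): hands the job in, once; it reports no verdict.
Readings, each from a call of its own:
- read_time_s(): time.
- read_joint_positions(): joint angles.
- read_joint_velocities(): joint speeds.
- read_joint_efforts(): joint torques, N m.
- read_tcp_pos(): TCP position.
- read_eef_rot(): TCP orientation.
- read_wrist_force(): force on the tool from outside, world axes, zero at the start.
- read_moment(): the same for the moment, N m.
- read_width(): opening from 0.0 (shut) to 1.0 (fully open).
Only numpy, scipy, OpenCV 4.12 (cv2) and the standard library are available. Lean on these libraries where they do the work, as an engineer would, in place of code of your own. Each camera call takes 0.05 s, during which the arm holds its last target.

## Working session

There is one attempt and no reset: what is moved stays moved. The work goes in short steps, each a Python script; the robot and the scene stay as the last script left them, time stands still between calls to the robot, and variables do not carry over. Pictures are saved under pics/ and viewed, and the job is handed in when it is done.

```bash
mkdir -p pics; ls; python3 - <<'E'
from station import *
import cv2
for n in("scene","top"):
    im=snapshot(n); cv2.imwrite(f"pics/{n}0.png",im[:,:,::-1]); print(n,get_calibration(n))
print(read_time_s(),read_tcp_pos(),read_eef_rot(),read_width())
E
```

```text
pics
scene {'fx': 399.97083872848714, 'fy': 399.97083872848714, 'cx': 256.25703492750284, 'cy': 200.0292502211302, 'k1': -0.029420362059391615, 'origin': array([1.12266445, 0.36660228, 0.81507322]), 'orientation': array([-0.1866278 ,  0.4661224 ,  0.80266218, -0.32192141])}
top {'fx': 442.17901613567193, 'fy': 442.17901613567193, 'cx': 255.09517643748595, 'cy': 194.63683466094236, 'k1': -0.14142629553515035, 'origin': array([0.35976567, 0.04502086, 1.26901617]), 'orientation': array([ 0.0690591 , -0.68890022,  0.71780487, -0.07350846])}
0.1 [ 0.12143865 -0.53593235  0.20117389] [-1.42531140e-04 -1.11121395e-01  9.93806466e-01  8.50137093e-04] 0.9980066705291679
```

View pics/scene0.png

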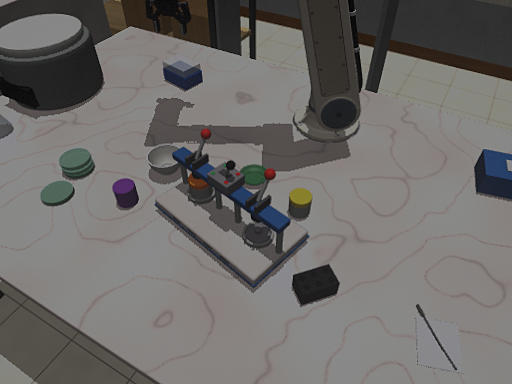

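View pics/top0.png

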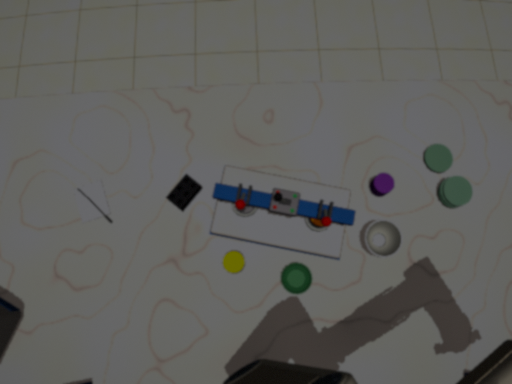

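The scene picture shows the orange cap under the lever at (200,182), and the grey plug under the other lever at (258,232). In the top picture, orange shows at (317,222), with red knobs at (326,222) and (240,205). The purple jar on the bench, top (382,184), is not the one meant. I'll measure these points and enlarge a crop to confirm.

```bash
cat > h.py <<'E'
import numpy as np, cv2
from scipy.spatial.transform import Rotation as R
def cam(c):
    K=np.array([[c['fx'],0,c['cx']],[0,c['fy'],c['cy']],[0,0,1]]); d=np.array([c['k1'],0,0,0,0.])
    q=c['orientation']; M=R.from_quat([q[1],q[2],q[3],q[0]]).as_matrix()
    return K,d,M,np.array(c['origin'])
def px2z(c,uv,z):
    K,d,M,o=cam(c)
    n=cv2.undistortPointsIter(np.array([[uv]],float),K,d,None,None,(3,50,1e-10))[0,0]
    r=M@np.array([n[0],n[1],1]); return o+r*(z-o[2])/r[2]
def proj(c,P):
    K,d,M,o=cam(c); p=(np.atleast_2d(P)-o)@M
    return cv2.projectPoints(p,np.zeros(3),np.zeros(3),K,d)[0][:,0]
def red(im):
    h=cv2.cvtColor(im,cv2.COLOR_RGB2HSV)
    m=(((h[...,0]<5)|(h[...,0]>174))&(h[...,1]>170)&(h[...,2]>70)).astype(np.uint8)
    n,l,s,c=cv2.connectedComponentsWithStats(m)
    return [(c[i].round(1),s[i,4],s[i,:4]) for i in range(1,n) if s[i,4]>15]
E
python3 - <<'E'
from station import get_calibration
from h import *
for n in("scene","top"):
    im=cv2.imread(f"pics/{n}0.png")[:,:,::-1].copy(); c=get_calibration(n)
    for p,a,b in red(im): print(n,p,a,b,px2z(c,p,.226).round(4))
    x,y,w,h=(140,110,180,175) if n=="scene" else (200,155,165,110)
    cv2.imwrite(f"pics/{n}0c.png",cv2.resize(im[y:y+h,x:x+w,::-1],None,fx=4 if n=="top" else 3.4,fy=4 if n=="top" else 3.4,interpolation=cv2.INTER_CUBIC))
E
```

```text
scene [205.1 132.1] 52 [201 129   9   7] [ 0.4971 -0.1343  0.226 ]
scene [269.5 172.8] 74 [265 169  10   9] [0.5485 0.0717 0.226 ]
top [239.8 204. ] 65 [236 200   9   9] [0.5518 0.0716 0.226 ]
top [326.  221.1] 63 [322 217   9   9] [ 0.5017 -0.1326  0.226 ]
```

```bash
sleep 1
```

```text
(no output)
```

View pics/scene0c.png

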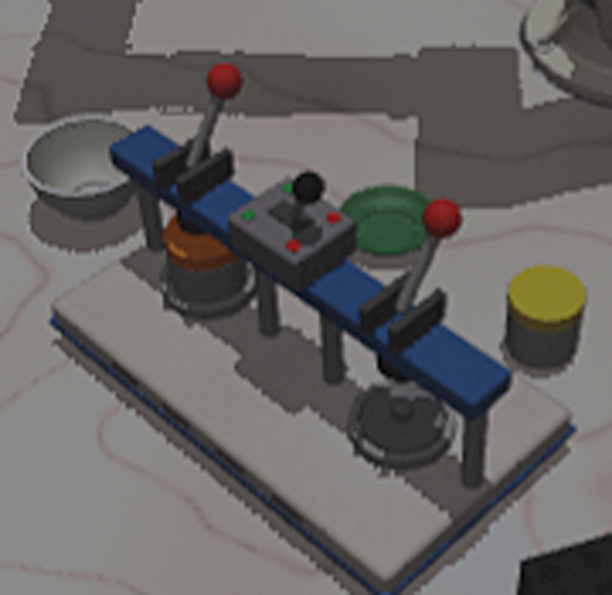

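View pics/top0c.png

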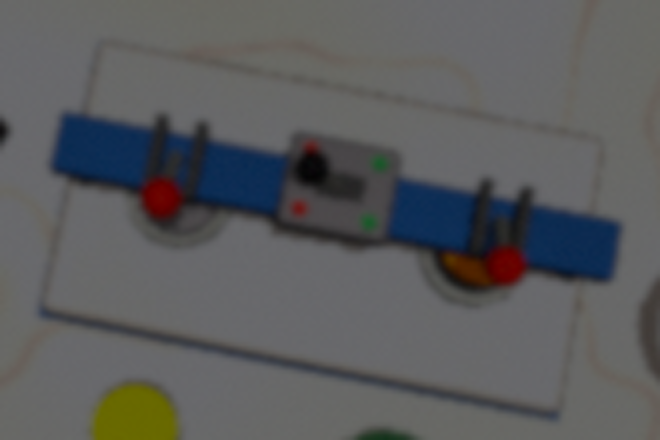

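The crop shows the orange-capped jar under the lever at scene-crop (225,80). That is the mill's −y side, so it is the right station. The plug is under the left lever, and the switch leans over the red dots. The two knobs measure about 0.211 m apart against an expected 0.210. I'll check the mill frame against the switch knob, then push the right lever.

```bash
cat >> h.py <<'E'
kl=np.array([.550,.0717]); kr=np.array([.4995,-.1335])
my=(kl-kr)/np.linalg.norm(kl-kr); mx=np.array([my[1],-my[0]])
ctr=(kl+kr)/2+.037*mx
def W(x,y,z): return np.r_[ctr+x*mx+y*my,z]
_q=R.from_matrix(np.column_stack([np.r_[-mx,0],np.r_[my,0],[0,0,-1]])).as_quat()
Q=np.r_[_q[3],_q[:3]]
E
python3 - <<'E'
from station import *
from h import *
print(ctr,mx)
for n,uv in(("top",(278,196.8)),("scene",(140+307/3.4,110+187/3.4))): print(n,px2z(get_calibration(n),uv,.224),W(0,.02,.224))
im=cv2.imread("pics/top0.png"); c=get_calibration("top")
# base corners check
print(proj(c,[W(x,y,.045) for x in(-.1,.1) for y in(-.185,.185)]).round(0))
command_gripper(0.0)
p=read_tcp_pos(); move_linear([p[0],p[1],.32])
move_ptp(W(-.085,-.105,.32),Q)
move_linear(W(-.085,-.105,.214))
print(read_time_s(),read_tcp_pos(),W(-.085,-.105,.214),read_wrist_force())
for n in("scene","top"):
    im=snapshot(n)
    x,y,w,h=(140,80,180,175) if n=="scene" else (200,155,165,110)
    cv2.imwrite(f"pics/{n}1c.png",cv2.resize(im[y:y+h,x:x+w,::-1],None,fx=3.4,fy=3.4,interpolation=cv2.INTER_CUBIC))
E
```

```text
[ 0.56067799 -0.03974193] [ 0.97102671 -0.238971  ]
top [ 0.56598345 -0.02101361  0.224     ] [ 0.56545741 -0.02032139  0.224     ]
scene [ 0.56725868 -0.01754137  0.224     ] [ 0.56545741 -0.02032139  0.224     ]
[[340. 259.]
 [209. 233.]
 [351. 190.]
 [225. 164.]]
4.575 [ 0.4535983  -0.12175243  0.21500008] [ 0.45304876 -0.1213872   0.214     ] [-0.22687055  0.46386719  0.74468733]
```

View pics/scene1c.png

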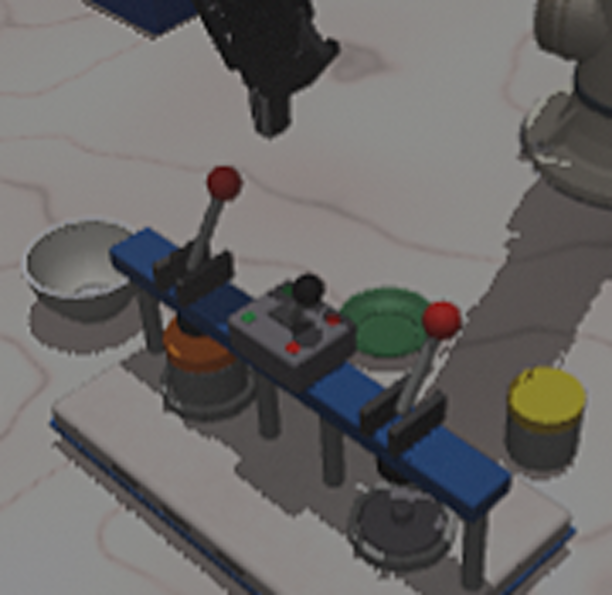

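View pics/top1c.png

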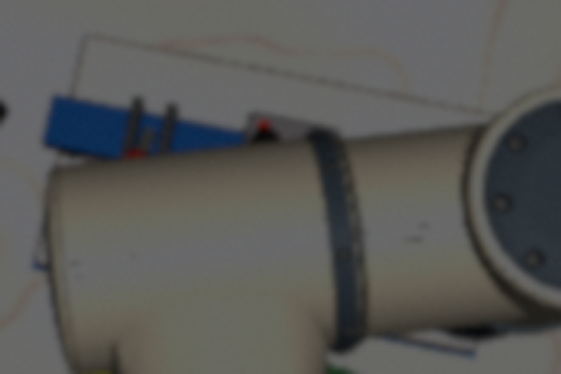

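The fingertips at scene crop (272,133) stand behind the right knob at (224,183), nothing is touching yet, and the levers and switch are unchanged. The arm hides most of the top view. Next I'll check the tip projection and push.

```bash
python3 - <<'E'
from station import *
from h import *
c=get_calibration("scene"); print(proj(c,read_tcp_pos()).round(1),"seen (220,119)")
F=[]
for x in(-.065,-.05,-.04,-.03,-.02,-.01,-.002):
    move_linear(W(x,-.105,.214),feed=.06); print(x,read_wrist_force().round(1),read_tcp_pos().round(4))
sleep(.3)
move_linear(W(-.06,-.105,.214)); sleep(.2)
print(read_time_s(),read_wrist_force().round(1))
im=snapshot("scene"); x,y,w,h=(140,80,180,175)
cv2.imwrite("pics/scene2c.png",cv2.resize(im[y:y+h,x:x+w,::-1],None,fx=3.4,fy=3.4,interpolation=cv2.INTER_CUBIC))
print(red(im), "locked right exp",proj(c,W(.037,-.105,.226)))
E
```

```text
[[219.6 128. ]] seen (220,119)
-0.065 [-0.6 -0.5 -0.7] [ 0.4727 -0.1262  0.2137]
-0.05 [-0.4  0.6  0.2] [ 0.4872 -0.1298  0.2137]
-0.04 [-0.3 -1.   0.5] [ 0.497  -0.1322  0.2138]
-0.03 [-0.6 -0.1  0.5] [ 0.5067 -0.1346  0.2138]
-0.02 [-0.   0.1  1. ] [ 0.5164 -0.137   0.2138]
-0.01 [0.1 0.2 0.3] [ 0.5261 -0.1394  0.2137]
-0.002 [-0.7  0.8  0.2] [ 0.5339 -0.1413  0.2138]
8.1417 [ 0.8 -0.4  0.3]
[(array([204.3, 130.9]), np.int32(19), array([201, 129,   8,   6], dtype=int32)), (array([268.9, 172.4]), np.int32(52), array([265, 169,   9,   8], dtype=int32))] locked right exp [[181.18015478 146.77879599]]
```

View pics/scene2c.png

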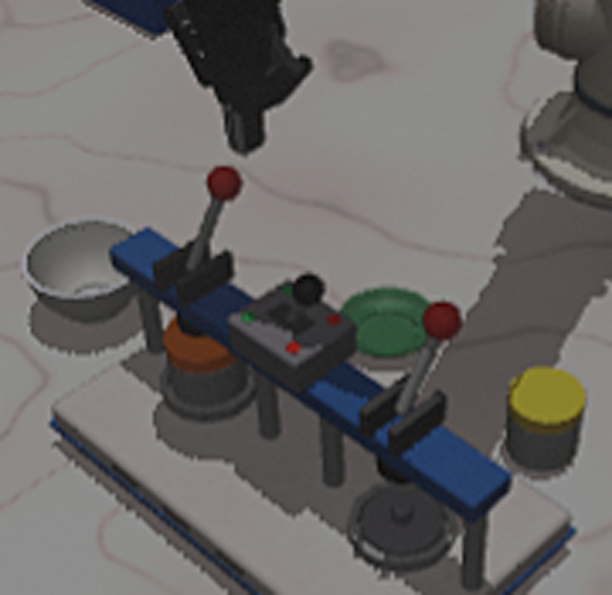

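The lever has not moved and no force showed, although the TCP passed it. The tip also appears 9 px above where it should project, so I'll check the gripper opening and the geometry.

```bash
python3 - <<'E'
from station import *
from h import *
print(read_width(),read_tcp_pos(),read_eef_rot(),Q, read_joint_positions())
c=get_calibration("scene"); print(proj(c,read_tcp_pos()).round(1))
K,d,M,o=cam(c);print(M[:,2])
# from joints at the earlier push: pixel of knob when tip at same place?
im=snapshot("scene")
cv2.imwrite("pics/scene3c.png",cv2.resize(im[60:150,160:280,::-1],None,fx=6,fy=6,interpolation=cv2.INTER_CUBIC))
im=snapshot("top"); cv2.imwrite("pics/top3.png",cv2.convertScaleAbs(im[:,:,::-1],alpha=1.6))
E
```

```text
-0.0007202624337277589 [ 0.47783463 -0.12747731  0.21358935] [-3.57479483e-04  1.20464856e-01  9.92717525e-01 -7.74813137e-05] [0.         0.12036049 0.99273025 0.        ] [ 5.68257900e-02  1.41877608e-01 -5.06514837e-03  2.65094928e-05
 -1.42458466e+00 -1.86914227e+00]
[[212.3 132.9]]
[-0.59970772 -0.34280549 -0.72307333]
```

```bash
sleep 0.1
```

```text
(no output)
```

View pics/scene3c.png

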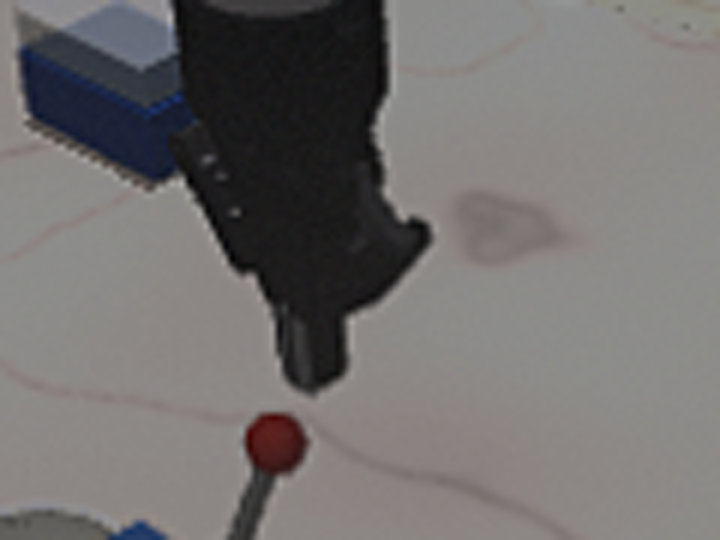

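View pics/top3.png

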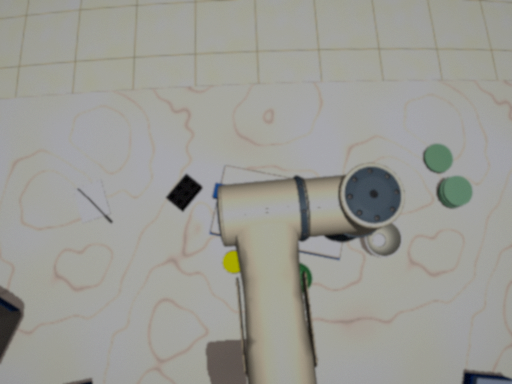

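The gripper is shut (width 0), but the tip shows at (212,125) where the reported TCP projects to (212,133). The knobs agree in both cameras. The real tip is therefore probably about 25 mm higher than reported, and it passed over the knob. z = 0.190 clears everything except the levers (186 mm) whichever height is right, so I'll back off, go lower and push with a check at every step.

```bash
python3 - <<'E'
from station import *
from h import *
c=get_calibration("scene")
move_linear(W(-.085,-.105,.214)); move_linear(W(-.085,-.105,.190),feed=.1)
print(read_tcp_pos().round(4))
for x in(-.065,-.055,-.045,-.035):
    move_linear(W(x,-.105,.190),feed=.05); f=read_wrist_force(); print(x,f.round(1),np.r_[mx,0]@f)
print(read_time_s(),proj(c,read_tcp_pos()))
im=snapshot("scene")
cv2.imwrite("pics/scene4c.png",cv2.resize(im[60:200,160:300,::-1],None,fx=4.2,fy=4.2,interpolation=cv2.INTER_CUBIC))
E
```

```text
[ 0.4531 -0.1216  0.1898]
-0.065 [ 0.2  0.  -0.1] 0.19082422307966573
-0.055 [-7.9  2.8  4.4] -8.289038757568774
-0.045 [-5.   0.3  4. ] -4.917244513189504
-0.035 [-0.9  1.   0.2] -1.0723351196422173
10.6 [[205.72088757 144.9599489 ]]
```

View pics/scene4c.png

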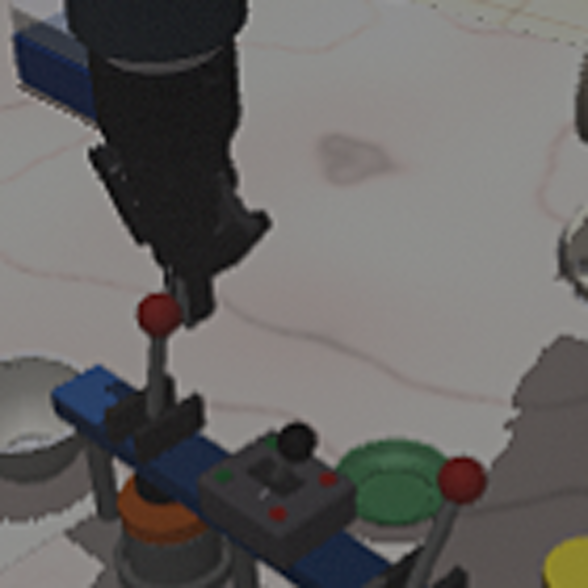

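There is contact now: the knob at crop (159,313) is moving towards upright with the tip behind it. I'll keep pushing over centre.

```bash
python3 - <<'E'
from station import *
from h import *
c=get_calibration("scene")
for x in(-.028,-.02,-.012,-.005):
    move_linear(W(x,-.105,.190),feed=.05); f=read_wrist_force(); print(x,f.round(1))
sleep(.3)
move_linear(W(-.08,-.105,.190)); sleep(.2)
print(read_time_s(),read_wrist_force().round(1))
im=snapshot("scene"); print(red(im),proj(c,W(.037,-.105,.226)))
cv2.imwrite("pics/scene5c.png",cv2.resize(im[60:200,160:300,::-1],None,fx=4.2,fy=4.2,interpolation=cv2.INTER_CUBIC))
E
```

```text
-0.028 [-0.9  0.3  0.2]
-0.02 [ 0.6 -0.3 -0.1]
-0.012 [ 0.4 -0.3 -0.9]
-0.005 [-0.2  0.5 -1.4]
13.0 [-1.   0.3  0.5]
[(array([181.2, 146. ]), np.int32(54), array([177, 143,  10,   7], dtype=int32)), (array([269.5, 172.8]), np.int32(69), array([265, 169,  10,   9], dtype=int32))] [[181.18015478 146.77879599]]
```

View pics/scene5c.png

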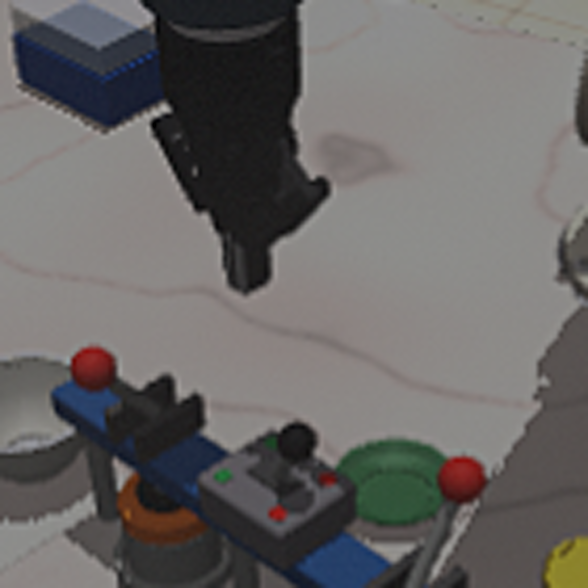

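The right lever is locked: its knob is at (181.2,146.0) against a predicted (181.2,146.8). The left knob is unchanged at (269.5,172.8). Next is the switch, using the same height correction.

```bash
python3 - <<'E'
from station import *
from h import *
c=get_calibration("scene")
move_linear(W(-.08,-.105,.30)); move_linear(W(0,.065,.30)); move_linear(W(0,.065,.19),feed=.1)
print(read_wrist_force().round(1))
im=snapshot("scene")
cv2.imwrite("pics/scene6c.png",cv2.resize(im[60:200,160:300,::-1],None,fx=4.2,fy=4.2,interpolation=cv2.INTER_CUBIC))
for y in(.055,.045,.038):
    move_linear(W(0,y,.190),feed=.05); f=read_wrist_force(); print(y,f.round(1))
print(read_time_s())
im=snapshot("scene")
cv2.imwrite("pics/scene7c.png",cv2.resize(im[60:200,160:300,::-1],None,fx=4.2,fy=4.2,interpolation=cv2.INTER_CUBIC))
E
```

```text
[-0.  -0.3 -0.1]
0.055 [-0.3 -0.  -0.3]
0.045 [-0.9 -0.2 -0.1]
0.038 [-1.7  6.5  6. ]
17.625
```

View pics/scene7c.png

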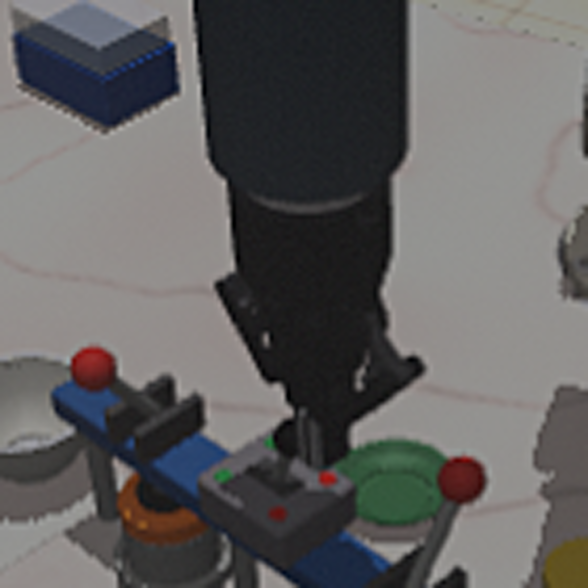

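The tip is touching the black knob at crop (290,437) and the left lever is clear. I'll push on over centre.

```bash
python3 - <<'E'
from station import *
from h import *
c=get_calibration("scene")
for y in(.032,.026,.02,.014,.009):
    move_linear(W(0,y,.190),feed=.05); f=read_wrist_force(); print(y,f.round(1))
sleep(.3)
move_linear(W(0,.06,.190)); move_linear(W(0,.06,.30)); move_linear(W(-.15,.06,.33)); 
p=read_tcp_pos(); move_ptp([.30,-.30,.33],read_eef_rot())
print(read_time_s(),read_wrist_force().round(1), read_tcp_pos())
im=snapshot("scene"); print(red(im),"sw on exp",proj(c,W(0,-.02,.224)))
cv2.imwrite("pics/scene8c.png",cv2.resize(im[110:280,140:330,::-1],None,fx=3.4,fy=3.4,interpolation=cv2.INTER_CUBIC))
cv2.imwrite("pics/top8.png",cv2.convertScaleAbs(snapshot("top")[:,:,::-1],alpha=1.6))
E
```

```text
0.032 [-1.6  7.8 12.7]
0.026 [0.5 0.6 0.1]
0.02 [-0.  -0.2 -0.3]
0.014 [-0.4  0.5  0.1]
0.009 [0.  0.6 0.1]
23.2417 [-1.  -0.3 -0.4] [ 0.30050758 -0.29963869  0.32981213]
[(array([181.2, 146. ]), np.int32(54), array([177, 143,  10,   8], dtype=int32)), (array([269.5, 172.7]), np.int32(73), array([265, 169,  10,   9], dtype=int32))] sw on exp [[217.54520747 156.16971306]]
```

View pics/scene8c.png

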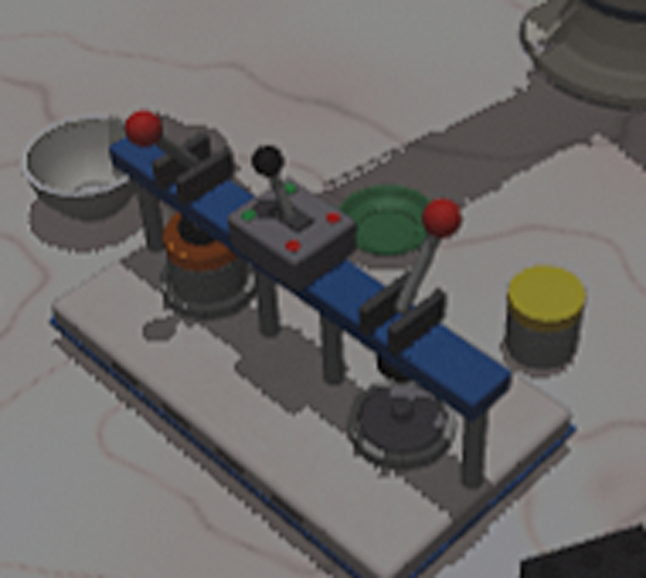

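View pics/top8.png

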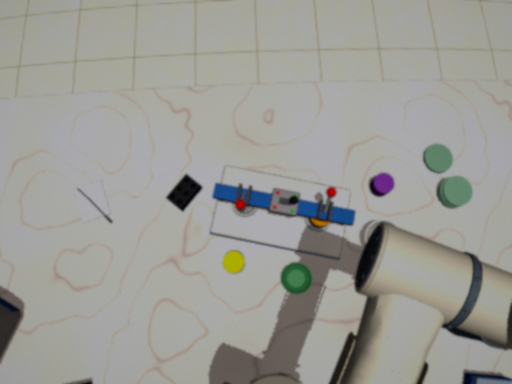

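The switch knob is at scene (218.5,157) against an expected "on" position of (217.5,156.2). The right lever is locked, the left is open, and the jar, plug and bench things have not moved. The arm is clear, so I'm handing in.

```bash
python3 - <<'E'
from station import *
print(finish_job(),read_time_s())
E
```

```text
the job is handed in; nothing more can be done
the job is handed in; nothing more can be done
```

I locked the right station's lever, the one with the orange-capped jar, then flipped the switch to the green dots and handed the job in at about 23 s. No verdict was reported.

**Last checks:**

| Item | Seen in scene picture (px) | Expected (px) |
|---|---|---|
| Right knob, locked | (181.2, 146.0) | (181.2, 146.8) |
| Switch knob, on | (218.5, 157) | (217.5, 156.2) |
| Left knob, still open | (269.5, 172.7) | (269.5, 172.8) at the start |

- **Other things:** the jar, plug, yellow-capped jar, dish and rack looked unmoved by eye. I compared no positions for them. The mortar was partly hidden behind the arm in the top view and looked unmoved in the scene view.
- **Forces:** the pushes stayed at about 15 N or less at the wrist, and it read about zero once the arm was clear.

**What disagreed:** my first push, at a TCP height of 214 mm, passed over the knob without touching it. In the picture the shut fingertips were about 8 px above where the reported TCP projects, which is roughly 25 mm. I worked 24 mm lower from then on and both pushes made contact. I did not find the cause of the offset.

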